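Gauge the centrifuge bucket inserts and sort them

ROBOT

A 6-joint arm with a two-finger parallel gripper is mounted at the origin on a cart in front of the work surface, level with it; the furniture and walls round the work are solid. World frame = base frame: x ahead of the robot, y to its left, z up, the work surface at z = 0. Lengths are in m, angles in rad, forces in N, time in s.
With the tool pointing down it reaches from about 0.275 to 0.825 m from the base axis. Payload 5.2 kg.
Tool frame: the origin (TCP) lies at the very end of the fingers, on their centre line; the grasp point (between the pads) lies 19 mm behind it; z points along the fingers, y is the direction in which the jaws open and shut (so a half turn about z gives the same grasp; the last joint's range is limited). The gripper opens to 93 mm and grips with 3 to 60 N. Pads are 15 mm wide; open, the fingers measure 128 mm over their backs; the gripper's body (75 mm by 188 mm) begins 65 mm behind the grasp point.
Start: joints at [-1.498, 0.259, 1.535, -0, 1.348, -0.203], TCP at [0.15, -0.529, 0.219] pointing down, gripper open.
Joint ranges: [-3.14, 3.14], [-0.91, 2.08], [0.19, 2.58], [-1.22, 4.36], [0.22, 2.71], [-3.12, 3.12]. Speed limits (rad/s): [2.57, 2.57, 3.14, 3.14, 3.14, 3.14].

INTERFACE

Orientations are given as a rotation vector (axis times angle).
In Python, from station import bot, capture, calibration, job gives the robot as it stands. The module is installed in compiled form; this text tells all that it offers. Calls block until the motion is done:
- bot.movep(position, orientation): joint-space move of the TCP to a pose.
- bot.move_linear(position, rotation=None, v=0.15): straight line of the TCP; rotation=None keeps the orientation; v is the mean speed in m/s.
- bot.goto_joints(angles): joint-space move.
- bot.set_gripper(opening, grasp_force=None): finger opening in m; grasp_force is the grip in N (None keeps the last); returns when the fingers have stopped.
- bot.hold(seconds).
- bot.solve_ik(position, orientation): joint angles nearest the present ones, or None.
- bot.observe(): the state.
- capture(name): name is "scene" or "top" or "wrist"; returns the picture (384x512x3 uint8, red, green, blue); there is no depth.
- calibration(name): a dict with "camera_matrix" (3x3 intrinsics, pixels), "xyz" and "attitude" of the camera in the world. Camera axes: x right, y down, z forward; pixel columns grow to the right and rows downward; lengths in m; the calibration is good to about 2 mm. A picture is of the moment at which its call begins: read the wrist's pose just before it. calibration takes no time and is no camera call; for the wrist camera it gives the pose at the moment of the call.
A pose or a line that the arm cannot do raises bot.Unreachable and nothing moves.
- job.job_done(): hands the job in, once; it reports no verdict.
The state is a dict: "clock": time; "joints": joint angles; "qd": joint speeds; "effort": joint torques, N m; "tool_pos": TCP position; "tool_rot": TCP orientation; "contact_force": force on the tool from outside, world axes, zero at the start; "moment": the same for the moment, N m; "width": finger opening in m.
Only numpy, scipy, OpenCV 4.12 (cv2) and the standard library are available. Lean on these libraries where they do the work, as an engineer would, in place of code of your own. Each camera call takes 0.05 s, during which the arm holds its last target. There are 200 camera calls.

TASK

Check the two square centrifuge inserts on the bench gauge, one at a time: slide each onto the level gauge pin as far as it will go, without forcing it. An insert that goes fully home against the shoulder disc belongs in the green tray, one that stops at the step halfway along the pin belongs in the red tray. Take it off again and lay it gently flat in its tray before you touch the other one, and leave the bottle, timer and dish around them undisturbed.

Things in the scene. Friction and masses are not known exactly. Their poses are not given: they have to be found in the camera images.
- insert_1: ivory square block with two blue bands, 44 x 44 mm across, 84 mm long, round bore right through along its own y (bore either about 29 or about 23 mm, not known beforehand), origin at its centre; starts lying flat on the worktop (centre 22 mm up), its y axis roughly along world y; about 0.12 kg
- insert_2: the other insert: ivory square block with two blue bands, 44 x 44 mm across, 84 mm long, round bore right through along its own y (bore either about 29 or about 23 mm, not known beforehand), origin at its centre; starts lying flat on the worktop (centre 22 mm up), its y axis roughly along world y; about 0.12 kg
- gauge: fixed bench gauge: base 100 (x) x 95 (y) x 12 mm, reaching 35 mm out under the pin; upright 62 mm wide, 124 mm high; level steel pin along the gauge's own -y, axis 95 mm above the worktop. From the shoulder disc (48 mm across) the pin is 26 mm thick for 50 mm, then 19 mm thick for 46 mm, tip bevelled. Origin on the worktop below the shoulder face; z up
- shoulder (a point): centre of the shoulder disc's face, on the pin's axis, 95 mm above the worktop; axes as the gauge (pin along -y). An insert fully home has its centre 42 mm from here along -y
- step (a point): on the pin's axis at the step, 50 mm out from the shoulder; axes as the gauge. An insert too tight for the thick part stops with its centre 42 mm farther out than this
- pin_tip (a point): free end of the pin, on its axis, 96 mm out from the shoulder; axes as the gauge
- tray_green: green shallow fixed tray, outside 130 (its x) x 120 (its y) x 15 mm high, walls 4 mm, floor 4 mm thick, open on top; origin under its centre on the worktop
- tray_red: red shallow fixed tray, outside 130 (its x) x 120 (its y) x 15 mm high, walls 4 mm, floor 4 mm thick, open on top; origin under its centre on the worktop
- red_cap_bottle: bystander, to be left alone: white bottle with red cap, 44 mm across, 88 mm high, origin under its foot
- lab_timer: bystander, to be left alone: flat lab timer, 70 x 66 x 19 mm, origin under it
- petri_dish: bystander, to be left alone: round clear dish, 91 mm across, 16 mm high, origin under it
Things that resemble listed ones, but are neither listed nor needed, are in the scene too. What is shaped like the insert_2 but brown is not meant.

How it is judged:
By the outcome, as a careful person would: the job done as asked, in the order asked, and still so for the second after the job is handed in, with the robot touching nothing.
It also fails if it takes over 69 s, if anything falls off the work surface, if the arm or the gripper's body presses on something with over 40 N, if the wrist force passes 120 N, or if a joint passes its speed limit or range.

## Working session

There is one attempt and no reset: what is moved stays moved. The work goes in short steps, each a Python script; the robot and the scene stay as the last script left them, time stands still between calls to the robot, and variables do not carry over. Pictures are saved under pics/ and viewed, about 8 in all and at most 12, crops included, and the job is handed in when it is done.

```bash
mkdir -p pics; ls; python3 - <<'E'
from station import bot, capture, calibration
import cv2, numpy as np
for n in ("scene","top"):
    im=capture(n); cv2.imwrite(f"pics/{n}0.png", cv2.resize(im[:,:,::-1],(800,600),interpolation=cv2.INTER_CUBIC)); np.save(f"pics/{n}0.npy",im)
    print(n,calibration(n))
print(calibration("wrist"))
print(bot.observe())
E
```

```text
pics
scene {'camera_matrix': array([[466.65382924,   0.        , 250.77368173],
       [  0.        , 466.65382924, 193.19723311],
       [  0.        ,   0.        ,   1.        ]]), 'xyz': array([-0.5025968 , -1.27098831,  0.90604337]), 'attitude': array([-1.95662375,  0.78036003, -0.49248765])}
top {'camera_matrix': array([[365.52405276,   0.        , 258.45768814],
       [  0.        , 365.52405276, 191.69821659],
       [  0.        ,   0.        ,   1.        ]]), 'xyz': array([ 0.31187004, -0.22691845,  1.50817955]), 'attitude': array([-2.15212564,  2.11757285, -0.16809371])}
{'camera_matrix': array([[332.48011061,   0.        , 254.72635646],
       [  0.        , 332.48011061, 192.17340068],
       [  0.        ,   0.        ,   1.        ]]), 'xyz': array([ 0.2240636 , -0.50812258,  0.38387057]), 'attitude': array([ 2.31637579, -1.7522421 , -0.25506691])}
{'clock': 0.1, 'joints': array([-1.49778782e+00,  2.59262946e-01,  1.53596403e+00,  9.65607755e-06,
        1.34801929e+00, -2.02789475e-01]), 'qd': array([ 0.00036293, -0.00195891, -0.00101888,  0.00145406,  0.00039675,
        0.00057834]), 'effort': array([ 2.09969905e-03, -4.38208079e+01, -2.84646749e+01,  7.19283032e-02,
        3.61790357e-02, -5.20917547e-05]), 'tool_pos': array([ 0.14976786, -0.52870159,  0.21790857]), 'tool_rot': array([-3.11013608e+00, -4.31620644e-01, -1.83097532e-04]), 'contact_force': array([ 0.17391747,  0.62852345, -0.38357916]), 'moment': array([-0.02699362,  0.02287163,  0.03926315]), 'width': 0.09313847223811934}
```

View pics/top0.png

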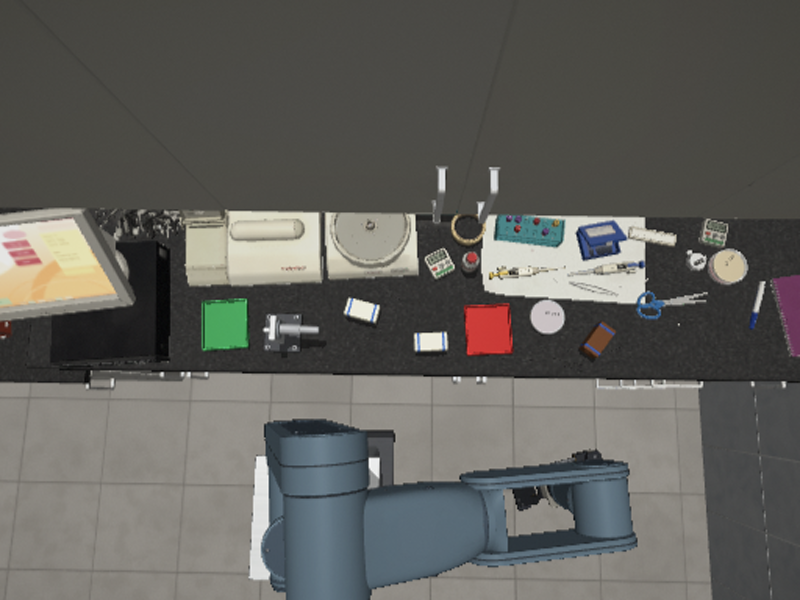

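View pics/scene0.png

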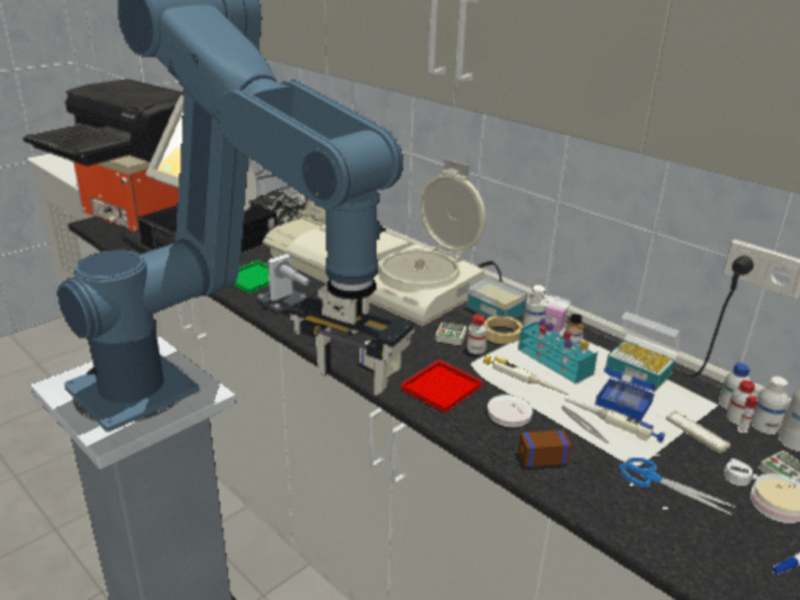

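Top view (800×600 px): two ivory inserts with blue bands lie at (363,310) and (431,342). Possible mix-ups are the brown insert-like block at (600,340), the white dish at (548,316), the timer at (438,262) and the ivory centrifuge at (275,245). I choose the two ivory banded blocks. The gauge is at (285,330) with its pin toward +u, the green tray at (225,325) and the red tray at (488,330).

```bash
cat > h.py <<'E'
from station import bot, capture, calibration, job
import cv2, numpy as np
from scipy.spatial.transform import Rotation as R
def rays(px,cal):
    K=cal["camera_matrix"]; px=np.atleast_2d(px).astype(float)
    d=np.c_[(px-K[:2,2])/[K[0,0],K[1,1]],np.ones(len(px))]
    return np.array(cal["xyz"]), R.from_rotvec(cal["attitude"]).apply(d)
def onplane(px,cal,z):
    o,d=rays(px,cal); return (o+d*((z-o[2])/d[:,2])[:,None])
def project(P,cal):
    K=cal["camera_matrix"]; p=R.from_rotvec(cal["attitude"]).inv().apply(np.atleast_2d(P)-cal["xyz"])
    return (p[:,:2]/p[:,2:])*[K[0,0],K[1,1]]+K[:2,2]
def down(yaw):  # tool z down; tool y (jaws) at world angle yaw+90deg ; tool x at angle yaw
    return (R.from_euler("z",yaw)*R.from_rotvec([np.pi,0,0])).as_rotvec()
def save(im,name,box=None,size=(800,600)):
    if box: im=im[box[1]:box[3],box[0]:box[2]]
    cv2.imwrite(f"pics/{name}.png",cv2.resize(im[:,:,::-1],size,interpolation=cv2.INTER_CUBIC))
def blobs(mask,minA=60):
    cs,_=cv2.findContours(mask.astype(np.uint8),cv2.RETR_EXTERNAL,cv2.CHAIN_APPROX_NONE)
    return [c for c in cs if cv2.contourArea(c)>minA]
E
python3 - <<'E'
from h import *
im=np.load("pics/top0.npy"); cal=calibration("top")
hsv=cv2.cvtColor(im,cv2.COLOR_RGB2HSV); H,S,V=cv2.split(hsv)
roi=np.zeros(H.shape,bool); roi[185:240,120:400]=1
def rep(n,m,z):
    m=cv2.morphologyEx((m&roi).astype(np.uint8),cv2.MORPH_CLOSE,np.ones((3,3)))
    for c in blobs(m):
        r=cv2.minAreaRect(c); P=onplane(cv2.boxPoints(r),cal,z); e1=P[1]-P[0]; e2=P[2]-P[1]
        e=max((e1,e2),key=lambda v:np.hypot(*v[:2]))
        print(n,np.round(r[0],1),P.mean(0).round(4),"sides",np.linalg.norm(e1).round(3),np.linalg.norm(e2).round(3),"long ang",np.degrees(np.arctan2(e[1],e[0])).round(1)%180)
rep("white/blue",(((V>150)&(S<60))|((H>105)&(H<130)&(S>80)&(V>60))),0.044)
rep("green",(H>45)&(H<80)&(S>120)&(V>80),0.015)
rep("red",((H<8)|(H>172))&(S>150)&(V>100),0.015)
rep("grey",(V>70)&(S<60)&(V<150),0.1)
save(im,"top_crop",(120,130,380,245),(800,354))
E
```

```text
white/blue [275.  218.5] [ 0.4431 -0.2863  0.044 ] sides 0.083 0.048 long ang 94.3
white/blue [185.4 212.4] [0.4617 0.0746 0.044 ] sides 0.061 0.135 long ang 75.9
white/blue [231.2 197.9] [ 0.5236 -0.1082  0.044 ] sides 0.05 0.086 long ang 74.8
white/blue [354.5 198.5] [ 0.5295 -0.6067  0.044 ] sides 0.362 0.11 long ang 90.9
green [143.1 207.4] [0.4831 0.2559 0.015 ] sides 0.121 0.134 long ang 5.900000000000006
red [312.3 210.5] [ 0.4816 -0.4399  0.015 ] sides 0.121 0.133 long ang 2.5999999999999943
grey [185.5 212. ] [0.4578 0.0627 0.1   ] sides 0.136 0.086 long ang 90.9
```

View pics/top_crop.png

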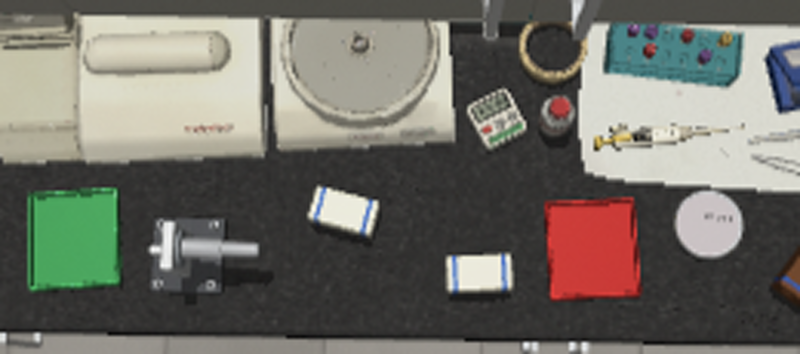

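The crop confirms the two ivory blocks with blue bands at crop px (343,212) and (479,273); the brown one is at the far right edge. The gauge pin points right, with its tip at crop (258,250). Next I take a closer wrist look at the pin from two opposite yaws, to cancel any mounting bias.

```bash
python3 - <<'E'
from h import *
cal=calibration("top")
P=onplane([[120+258/3.077,130+250/3.077],[120+180/3.077,130+245.5/3.077]],cal,0.095); print("pin tip, near shoulder",P.round(4))
c=calibration("wrist"); o=bot.observe(); Rt=R.from_rotvec(o["tool_rot"])
off=Rt.inv().apply(c["xyz"]-o["tool_pos"]); f=Rt.inv().apply(R.from_rotvec(c["attitude"]).apply([0,0,1])); print("cam in tool",off.round(4),"fwd",f.round(3))
mid=P.mean(0); mid[1]-=0.03
for i,yaw in enumerate((np.pi/2,-np.pi/2)):
    Ry=R.from_rotvec(down(yaw)); fw=Ry.apply(f)
    cam=mid-fw*0.26/(-fw[2]); t=cam-Ry.apply(off)
    q=bot.solve_ik(t,down(yaw)); print(yaw,t.round(3),None if q is None else q.round(2))
    if q is None: continue
    bot.movep(t,down(yaw)); bot.hold(0.3)
    cw=calibration("wrist"); im=capture("wrist"); np.savez(f"pics/w{i}.npz",im=im,**cw); save(im,f"w{i}"); print(bot.observe()["clock"], bot.observe()["contact_force"].round(2))
E
```

```text
pin tip, near shoulder [[ 0.4622 -0.0075  0.095 ]
 [ 0.4663  0.0914  0.095 ]]
cam in tool [ 0.0771  0.0002 -0.1659] fwd [-0.282 -0.001  0.959]
1.5707963267948966 [0.464 0.011 0.189] [-0.22  0.13  1.78 -0.    1.24 -0.22]
2.6833 [-0.39 -0.75  0.72]
-1.5707963267948966 [0.464 0.013 0.189] [-0.21  0.13  1.78 -0.    1.24  2.93]
5.6833 [-0.11 -0.38  0.38]
```

```bash
python3 -c "
import cv2,numpy as np
a=cv2.imread('pics/w0.png');b=cv2.imread('pics/w1.png')
cv2.imwrite('pics/w01.png',cv2.resize(np.hstack([a,b]),(800,300),interpolation=cv2.INTER_AREA))"
```

```text
(no output)
```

View pics/w01.png

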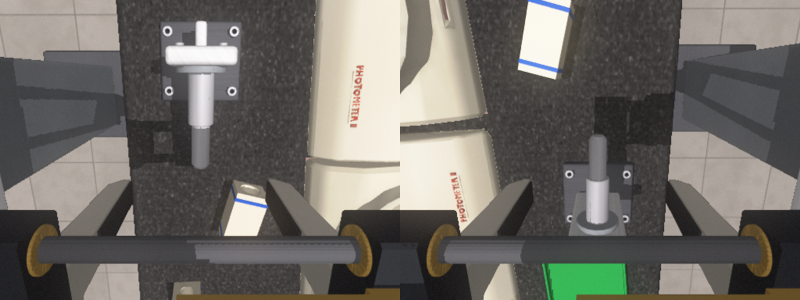

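View pics/w0.png

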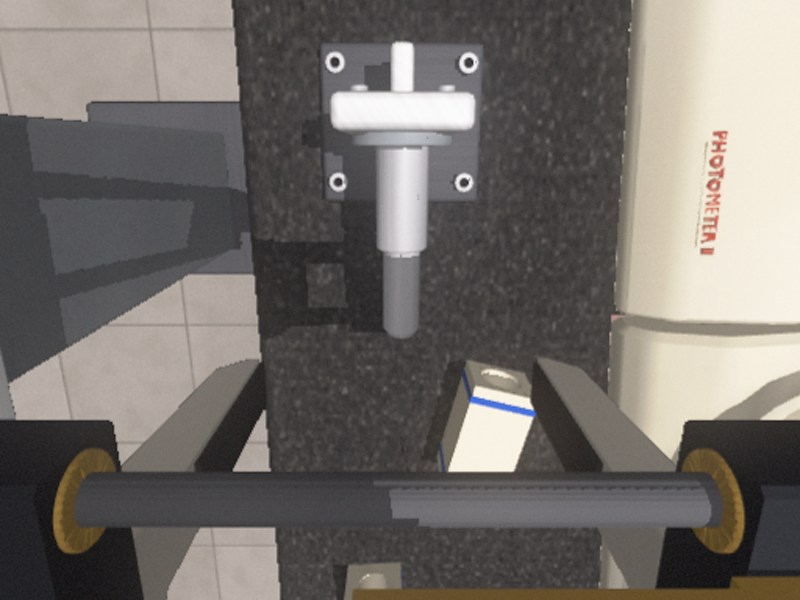

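```bash
python3 - <<'E'
from h import *
# pin edge profile: per world y on plane z=.095, sample along x in the wrist images
for i in (0,1):
    d=np.load(f"pics/w{i}.npz"); im=d["im"]; g=cv2.cvtColor(im,cv2.COLOR_RGB2GRAY).astype(np.float32)
    cal={k:d[k] for k in("camera_matrix","xyz","attitude")}; out=[]
    for y in np.arange(-0.02,0.10,0.006):
        xs=np.arange(0.44,0.49,0.0004); p=project(np.c_[xs,0*xs+y,0*xs+0.095],cal).astype(np.float32)
        v=cv2.remap(g,p[:,:1].copy(),p[:,1:].copy(),cv2.INTER_LINEAR).ravel(); v=cv2.GaussianBlur(v[:,None],(1,9),2).ravel()
        gr=np.gradient(v); a,b=xs[gr.argmax()],xs[gr.argmin()]; out.append((y.round(3),a.round(4),b.round(4),((a+b)/2).round(4),(b-a).round(4)))
    print(np.array(out))
# table patch contrast w/ box edges in the top view: x vs gray at some y
cal=calibration("top"); print(onplane([[120+200/3.077,130+160/3.077],[120+343/3.077,130+150/3.077],[120+343/3.077,130+133/3.077]],cal,0).round(3),onplane([[120+200/3.077,130+160/3.077],[120+343/3.077,130+150/3.077],[120+343/3.077,130+133/3.077]],cal,0.12).round(3))
E
```

```text
[[-0.02    0.4884  0.4576  0.473  -0.0308]
 [-0.014   0.4652  0.4824  0.4738  0.0172]
 [-0.008   0.4612  0.468   0.4646  0.0068]
 [-0.002   0.4552  0.4728  0.464   0.0176]
 [ 0.004   0.4548  0.4736  0.4642  0.0188]
 [ 0.01    0.4548  0.4732  0.464   0.0184]
 [ 0.016   0.4548  0.4736  0.4642  0.0188]
 [ 0.022   0.4552  0.4736  0.4644  0.0184]
 [ 0.028   0.4552  0.4732  0.4642  0.018 ]
 [ 0.034   0.4552  0.4736  0.4644  0.0184]
 [ 0.04    0.4532  0.4756  0.4644  0.0224]
 [ 0.046   0.4524  0.4768  0.4646  0.0244]
 [ 0.052   0.4524  0.4768  0.4646  0.0244]
 [ 0.058   0.4524  0.4772  0.4648  0.0248]
 [ 0.064   0.4524  0.4772  0.4648  0.0248]
 [ 0.07    0.4528  0.4768  0.4648  0.024 ]
 [ 0.076   0.4528  0.4768  0.4648  0.024 ]
 [ 0.082   0.4528  0.4772  0.465   0.0244]
 [ 0.088   0.4528  0.4772  0.465   0.0244]
 [ 0.094   0.4416  0.488   0.4648  0.0464]]
[[-0.02    0.4672  0.4828  0.475   0.0156]
 [-0.014   0.4684  0.476   0.4722  0.0076]
 [-0.008   0.4684  0.4876  0.478   0.0192]
 [-0.002   0.4556  0.4732  0.4644  0.0176]
 [ 0.004   0.4552  0.4736  0.4644  0.0184]
 [ 0.01    0.4552  0.4736  0.4644  0.0184]
 [ 0.016   0.4548  0.4736  0.4642  0.0188]
 [ 0.022   0.4552  0.4736  0.4644  0.0184]
 [ 0.028   0.4556  0.4728  0.4642  0.0172]
 [ 0.034   0.4556  0.4724  0.464   0.0168]
 [ 0.04    0.4528  0.4728  0.4628  0.02  ]
 [ 0.046   0.4524  0.4768  0.4646  0.0244]
 [ 0.052   0.4528  0.4768  0.4648  0.024 ]
 [ 0.058   0.4532  0.4772  0.4652  0.024 ]
 [ 0.064   0.454   0.4768  0.4654  0.0228]
 [ 0.07    0.454   0.4768  0.4654  0.0228]
 [ 0.076   0.454   0.4768  0.4654  0.0228]
 [ 0.082   0.4532  0.4776  0.4654  0.0244]
 [ 0.088   0.4532  0.4776  0.4654  0.0244]
 [ 0.094   0.4544  0.4764  0.4654  0.022 ]]
[[ 0.594  0.092  0.   ]
 [ 0.611 -0.103  0.   ]
 [ 0.635 -0.103  0.   ]] [[ 0.572  0.066  0.12 ]
 [ 0.588 -0.113  0.12 ]
 [ 0.609 -0.113  0.12 ]]
```

The wrist view shows the pin clearly (tip at (400,335), step at (402,252), shoulder near (402,140)). Both yaws agree: x ≈ 0.4641 + 0.0115·y, tip y ≈ −0.006, step ≈ 0.040, shoulder ≈ 0.090. The near insert is at (495,420), close to the photometer box. I check that box's height and view that insert from above.

```bash
cat >> h.py <<'E'
def insert_rect(im,cal,z=0.044,box=None):
    H,S,V=cv2.split(cv2.cvtColor(im,cv2.COLOR_RGB2HSV))
    m=((V>150)&(S<60))|((H>105)&(H<130)&(S>80)&(V>60))
    m=cv2.morphologyEx(m.astype(np.uint8),cv2.MORPH_CLOSE,np.ones((3,3)))
    for c in blobs(m,300):
        P=onplane(c[:,0,:],cal,z)[:,:2]
        (cx,cy),(w,h),a=cv2.minAreaRect((P*1000).astype(np.float32))
        if max(w,h)>110 or min(w,h)<30: continue
        if w<h: a+=90
        print("rect",round(cx/1000,4),round(cy/1000,4),"size",round(w),round(h),"long ang",round(a%180,1))
E
python3 - <<'E'
from h import *
d=np.load("pics/w0.npz"); c0={k:d[k] for k in("camera_matrix","xyz","attitude")}; ct=calibration("top")
o1,d1=rays([457,124.8],c0); o2,d2=rays([120+208/3.077,130+128/3.077],ct)
s=np.linalg.lstsq(np.c_[d1[0],-d2[0]],o2-o1,rcond=None)[0]; print("label",(o1+s[0]*d1[0]).round(3),(o2+s[1]*d2[0]).round(3))
for z in(0,.12): print("edges w0",onplane([[620/1.5625,200/1.5625],[612/1.5625,380/1.5625]],c0,z).round(3))
yaw=np.pi/2
t=np.array([0.50,-0.108-0.077,0.20])
bot.movep(t,down(yaw)); bot.hold(0.2)
c=calibration("wrist"); im=capture("wrist"); np.savez("pics/w2.npz",im=im,**c); insert_rect(im,c); save(im,"w2")
print(bot.observe()["clock"])
E
```

```text
label [0.621 0.066 0.091] [0.62  0.064 0.09 ]
edges w0 [[ 0.613  0.055  0.   ]
 [ 0.622 -0.077  0.   ]]
edges w0 [[ 0.562  0.067  0.12 ]
 [ 0.569 -0.021  0.12 ]]
rect 0.6162 -0.4089 size 46 95 long ang 179.9
rect 0.3487 -0.4098 size 65 59 long ang 89.9
rect 0.4447 -0.2849 size 47 86 long ang 91.1
rect 0.5245 -0.1064 size 85 46 long ang 75.7
8.8583
```

View pics/w2.png

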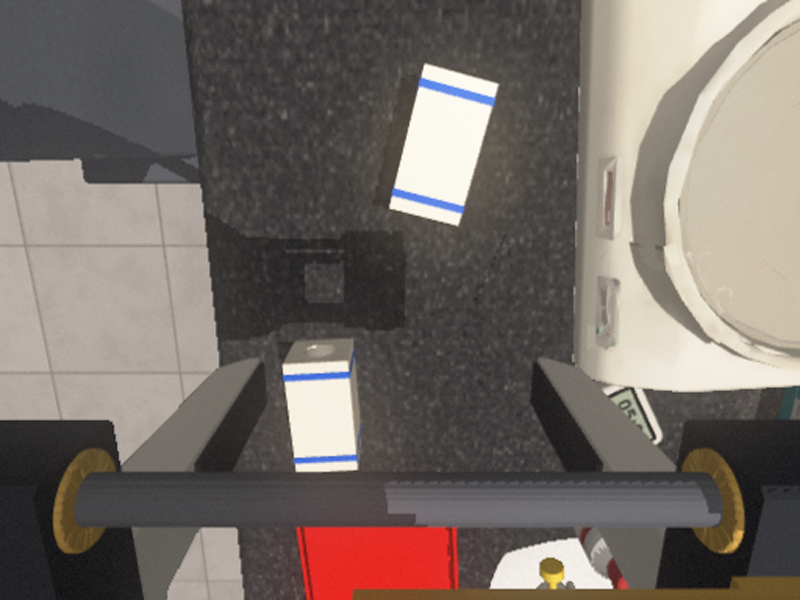

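The view shows insert A at (445,145) and insert B at (320,405), both clean. The rects give A (0.5245,−0.1064, 75.7°) and B (0.4447,−0.2849, 91.1°), each agreeing with the top camera to 3 mm. The box edge by A (u≈580) could touch the gripper's body in a low grasp. So I take A high and offset toward me first, move it into the open, then regrip it low.

```bash
cat >> h.py <<'E'
PX=lambda y:0.4641+0.0115*y
PYAW=np.pi/2-0.0115
def st(tag=""):
    o=bot.observe(); print(tag,"t",round(o["clock"],2),"pos",o["tool_pos"].round(4),"F",o["contact_force"].round(2),"w",round(o["width"],4)); return o
E
python3 - <<'E'
from h import *
a=np.radians(75.7); n=np.array([np.sin(a),-np.cos(a),0])
c=np.array([0.5245,-0.1064,0])-0.020*n
bot.movep(c+[0,0,0.11],down(a)); 
bot.move_linear(c+[0,0,0.05],v=0.1); st("pre")
bot.move_linear(c+[0,0,0.020],v=0.06); st("low")
bot.set_gripper(0.03,8); st("grip")
p=np.array([PX(-0.13),-0.13,0])
bot.move_linear(c+[0,0,0.026],v=0.05)
bot.move_linear(p+[0,0,0.026],down(PYAW),v=0.12); bot.move_linear(p+[0,0,0.0205],v=0.04); st("moved")
bot.set_gripper(0.06); bot.move_linear(p+[0,0,0.005],v=0.05); st("down"); bot.set_gripper(0.03,20); st("grip2")
E
```

```text
pre t 10.17 pos [ 0.5057 -0.1021  0.0506] F [ 0.35 -0.39  0.48] w 0.093
low t 10.82 pos [ 0.505  -0.1014  0.0197] F [ 0.67  0.86 -0.51] w 0.0931
grip t 11.64 pos [ 0.5056 -0.1017  0.0203] F [1.38 0.13 2.26] w 0.0437
moved t 12.78 pos [ 0.4628 -0.1296  0.0202] F [ 0.39  0.75 -1.51] w 0.0435
down t 13.75 pos [ 0.4622 -0.1298  0.0045] F [ 0.06 -0.08  0.48] w 0.06
grip2 t 14.16 pos [ 0.4628 -0.1301  0.0052] F [ 0.08 -1.4  -0.22] w 0.0439
```

```bash
cat >> h.py <<'E'
def slide(y0,y1,z,step=0.005,v=0.05,lim=5,dx=0.,F0=None):
    if F0 is None: F0=bot.observe()["contact_force"]
    n=max(1,int(np.ceil(abs(y1-y0)/step)))
    for y in np.linspace(y0,y1,n+1)[1:]:
        bot.move_linear([PX(y)+dx,y,z],v=v); o=bot.observe(); f=o["contact_force"]-F0
        if abs(f[1])>lim or np.abs(f).max()>lim*1.6: print("STOP at cmd y",y.round(4)); break
    st("slide"); print("dF",f.round(2)); return y
E
python3 - <<'E'
from h import *
bot.move_linear([PX(-.13),-.13,0.078],down(PYAW),v=0.12)
bot.move_linear([PX(-.07),-.07,0.078],down(PYAW),v=0.12); bot.hold(0.2)
F0=bot.observe()["contact_force"]; np.save("F0.npy",F0); st("ready")
y=slide(-.07,-.025,0.078,F0=F0)
c=calibration("wrist"); save(capture("wrist"),"w3")
E
```

```text
ready t 15.77 pos [ 0.4634 -0.0707  0.078 ] F [-0.18  0.8  -1.45] w 0.0438
slide t 18.02 pos [ 0.4638 -0.0247  0.078 ] F [ 0.32  0.66 -1.68] w 0.044
dF [ 0.5  -0.15 -0.23]
```

View pics/w3.png

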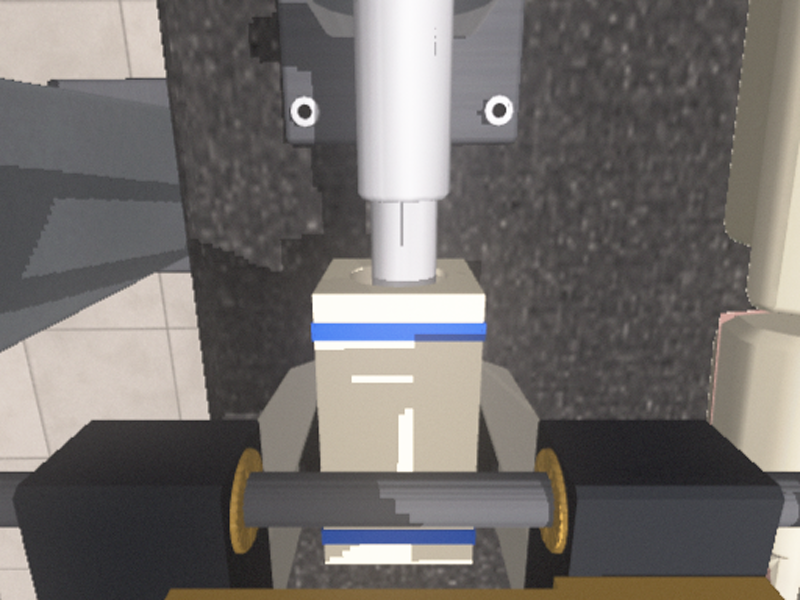

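The pin is inside the bore at (403,280), well centred, and the bore looks clearly wider than the pin. I continue gently, watching the force.

```bash
python3 - <<'E'
from h import *
F0=np.load("F0.npy")
y=slide(-.025,.036,0.078,step=0.006,v=0.06,F0=F0,lim=4)
if y>0.035: y=slide(y,.056,0.078,step=0.002,v=0.03,F0=F0,lim=4)
c=calibration("wrist"); im=capture("wrist"); np.savez("pics/w4.npz",im=im,**c); save(im,"w4")
E
```

```text
slide t 20.82 pos [0.4645 0.0363 0.078 ] F [-0.1   0.09 -1.38] w 0.0437
dF [ 0.08 -0.72  0.08]
STOP at cmd y 0.0487
slide t 22.57 pos [0.4647 0.0475 0.0781] F [-1.03 -6.19 -0.07] w 0.0438
dF [-0.86 -7.    1.38]
```

View pics/w4.png

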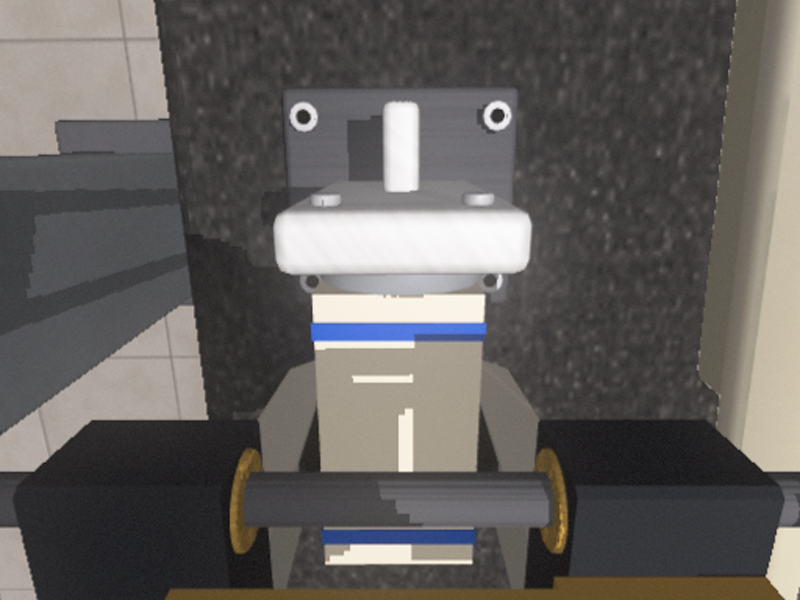

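Insert A is fully home: the shoulder disc at (400,283) is tight against its face, contact came at centre y≈0.048 (expected 0.0485), and there was no contact at the step. It goes in the green tray.

```bash
cat >> h.py <<'E'
def lay(x,y,yaw):
    F0=bot.observe()["contact_force"]
    for z in (0.014,0.012,0.0105,0.0095,0.0088,0.008,0.007):
        bot.move_linear([x,y,z],down(yaw),v=0.03); f=bot.observe()["contact_force"]-F0
        if f[2]>1.5: break
    st("laid"); print("dF",f.round(2)); bot.set_gripper(0.066); bot.move_linear([x,y,0.1],v=0.15); st("up")
E
python3 - <<'E'
from h import *
yg=np.radians(95.0); X,Y=0.482,0.250
bot.move_linear([PX(.04),.04,.078],v=0.05); st("back")
bot.move_linear([PX(-.066),-.066,.078],v=0.12); st("off")
bot.move_linear([PX(-.066),-.066,.175],v=0.2)
bot.move_linear([X,Y,.175],down(yg),v=0.25)
bot.move_linear([X,Y,.04],v=0.2); bot.move_linear([X,Y,.018],v=0.06); bot.hold(0.1); st("above")
lay(X,Y,yg)
im=capture("top"); np.save("pics/top1.npy",im); save(im,"top1",(120,130,380,245),(800,354))
E
```

```text
back t 22.94 pos [0.4646 0.0398 0.078 ] F [-1.2  -0.5  -1.89] w 0.0436
off t 23.98 pos [ 0.4632 -0.0655  0.0779] F [ 0.26  0.14 -1.48] w 0.0443
above t 27.47 pos [0.4822 0.2501 0.0181] F [-0.26  0.09 -1.05] w 0.0438
laid t 28.75 pos [0.4821 0.25   0.0092] F [-1.48 -0.8   3.67] w 0.0441
dF [-1.23 -0.89  4.72]
up t 30.1 pos [0.4814 0.2499 0.0994] F [-0.18 -0.35 -0.01] w 0.0661
```

View pics/top1.png

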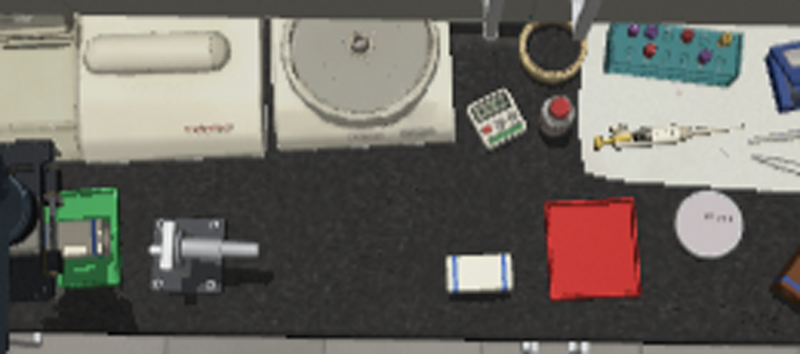

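Insert A lies inside the green tray (crop (85,240)), and bottle, timer and dish look unchanged. Now insert B at crop (479,273).

```bash
python3 - <<'E'
from h import *
a=np.radians(91.1); c=np.array([0.4447,-0.2849,0])
bot.move_linear([0.482,0.25,0.175],v=0.2)
bot.set_gripper(0.08)
bot.movep(c+[0,0,0.16],down(a)); bot.move_linear(c+[0,0,0.06],v=0.15); st("pre")
bot.move_linear(c+[0,0,0.005],v=0.08); st("low")
bot.set_gripper(0.03,20); st("grip")
bot.move_linear(c+[0,0,0.078],v=0.15)
bot.move_linear([PX(-.07),-.07,0.078],down(PYAW),v=0.2); bot.hold(0.2)
F0=bot.observe()["contact_force"]; np.save("F0.npy",F0); st("ready")
y=slide(-.07,-.025,0.078,F0=F0,lim=4)
c=calibration("wrist"); save(capture("wrist"),"w5")
E
```

```text
pre t 33.92 pos [ 0.4453 -0.2851  0.0606] F [ 0.71 -0.47  0.31] w 0.08
low t 34.76 pos [ 0.445  -0.2852  0.0053] F [-0.19 -0.31 -0.8 ] w 0.08
grip t 35.42 pos [ 0.4449 -0.285   0.0051] F [ 0.9  -0.55  0.34] w 0.0441
ready t 37.48 pos [ 0.4633 -0.0708  0.078 ] F [-0.26 -0.28 -2.01] w 0.0444
slide t 39.73 pos [ 0.4643 -0.0248  0.0781] F [ 5.07  0.23 -1.65] w 0.0441
dF [5.33 0.51 0.35]
```

View pics/w5.png

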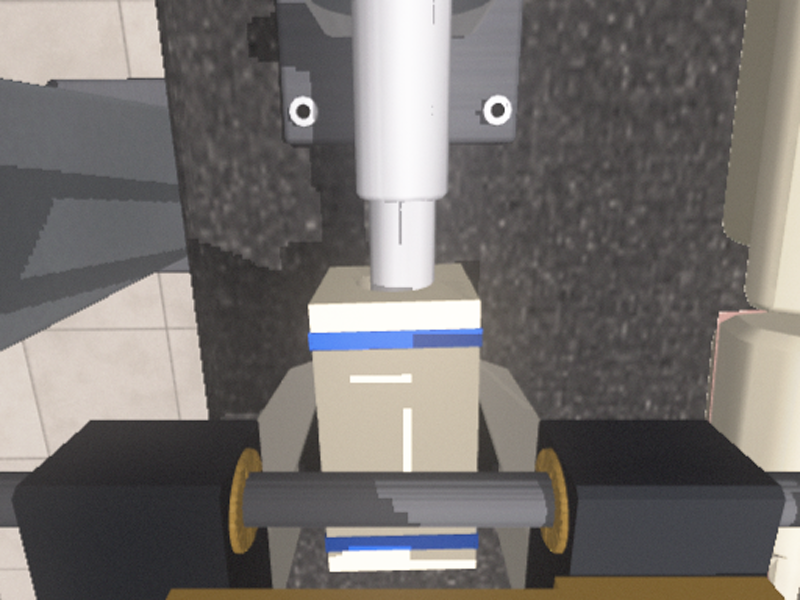

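The pin is in the bore, but the insert sits about 1.5° skewed in the grip (front band centre u≈395, rear 402), giving 5 N sideways. I correct the yaw before going on.

```bash
python3 - <<'E'
from h import *
F0=np.load("F0.npy")
for dy in (-.012,-.024):
    bot.move_linear([PX(-.025),-.025,.078],down(PYAW+dy),v=0.03); bot.hold(0.15); o=bot.observe(); print(dy,(o["contact_force"]-F0).round(2), o["moment"].round(2))
    if (o["contact_force"]-F0)[0]<1: break
np.save("dy.npy",dy)
# feel clearance sideways
for s in (1,-1):
    for d in np.arange(0.001,0.0061,0.001):
        bot.move_linear([PX(-.025)+s*d,-.025,.078],v=0.02); f=(bot.observe()["contact_force"]-F0)[0]
        if abs(f)>3.5: break
    print("side",s,"d",d.round(4),"F",f.round(2)); bot.move_linear([PX(-.025),-.025,.078],v=0.03)
st()
E
```

```text
-0.012 [4.92 2.39 2.17] [ 0.41 -0.81 -0.15]
-0.024 [2.86 1.44 1.1 ] [ 0.28 -0.53 -0.08]
side 1 d 0.005 F -4.75
side -1 d 0.002 F 5.38
 t 42.89 pos [ 0.4636 -0.025   0.0779] F [ 0.77  0.87 -0.16] w 0.044
```

```bash
python3 - <<'E'
from h import *
F0=np.load("F0.npy")
bot.move_linear([PX(-.025)+.0012,-.025,.078],v=0.03); bot.hold(.1); st("centred")
y=slide(-.025,.012,0.078,step=0.003,v=0.04,F0=F0,lim=4,dx=.0012)
c=calibration("wrist"); im=capture("wrist"); save(im,"w6")
E
```

```text
centred t 43.24 pos [ 0.4648 -0.0249  0.0779] F [ 0.16 -0.18 -1.22] w 0.0441
STOP at cmd y 0.0006
slide t 45.49 pos [ 4.655e-01 -2.000e-04  7.810e-02] F [-0.38 -5.53 -1.98] w 0.0438
dF [-0.12 -5.25  0.02]
```

View pics/w6.png

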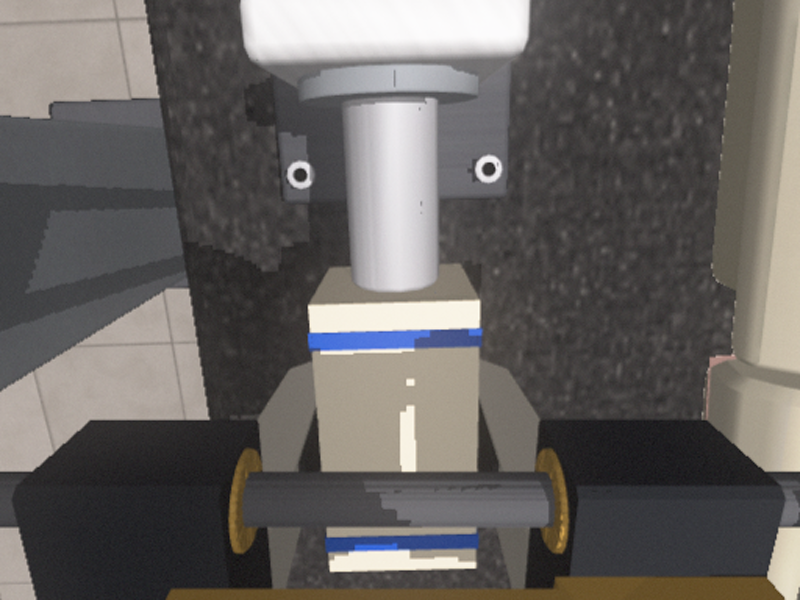

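Insert B stopped at the step: the thick part's edge at (395,290) sits flat on its face, with Fy −5 N only, no side force, centre y≈0.000 (expected ≈ −0.0015). The sideways play was ~5 mm, which fits the 23 mm bore. It goes in the red tray.

```bash
python3 - <<'E'
from h import *
yr=np.radians(92.6); X,Y=0.481,-0.437
bot.move_linear([PX(-.01)+.0012,-.01,.078],v=0.05); st("back")
bot.move_linear([PX(-.07)+.0012,-.07,.078],v=0.1); st("off")
bot.move_linear([X,Y,.10],down(yr),v=0.22)
bot.move_linear([X,Y,.04],v=0.15); bot.move_linear([X,Y,.018],v=0.06); bot.hold(0.1); st("above")
lay(X,Y,yr)
bot.move_linear([0.40,-0.25,0.25],v=0.25); bot.hold(0.1)
im=capture("top"); np.save("pics/top2.npy",im); save(im,"top2",(120,130,380,245),(800,354)); st("end")
E
```

```text
back t 45.9 pos [ 0.4652 -0.0102  0.078 ] F [ 0.36  0.28 -0.87] w 0.0443
off t 46.65 pos [ 0.4643 -0.0698  0.0779] F [-0.41  0.52 -0.84] w 0.0441
above t 49.64 pos [ 0.4811 -0.4372  0.0182] F [ 0.74  0.11 -0.67] w 0.0439
laid t 50.92 pos [ 0.4811 -0.4371  0.0092] F [0.11 0.68 2.18] w 0.0439
dF [-0.63  0.56  2.85]
up t 52.27 pos [ 0.4806 -0.4365  0.0992] F [-0.35 -0.18 -0.07] w 0.0658
end t 53.58 pos [ 0.3999 -0.2505  0.2488] F [-0.05  0.88  0.5 ] w 0.0663
```

View pics/top2.png

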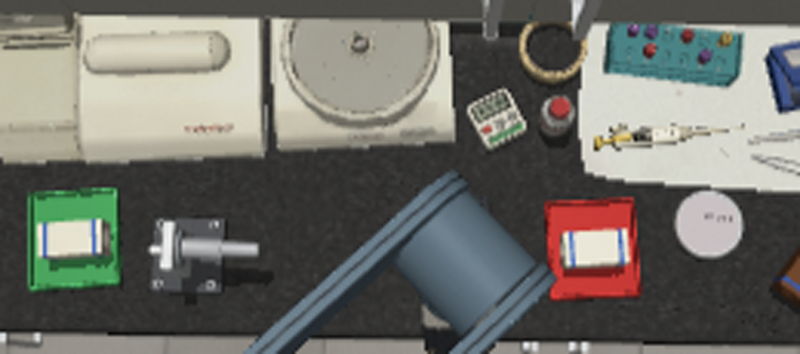

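Both inserts lie flat inside their trays (crop (72,240) green, (595,247) red). The bottle, timer and dish are where they were, so I hand in.

```bash
python3 -c "
from h import *
print(job.job_done()); st()"
```

```text
the job is handed in; nothing more can be done
None
the job is handed in; nothing more can be done
```

Both inserts have been gauged one at a time and laid in their trays, and the job was handed in at about 54 s of the 69 s allowed.

- **First insert (nearer the gauge):** it went fully home against the shoulder, stopping with its centre at y ≈ 0.048 where 0.0485 was expected, at 7 N. It went into the green tray before I touched the other one.
- **Second insert:** it stopped at the step, with its centre at y ≈ 0.000 where about −0.0015 was expected, at 5 N. It went into the red tray.
- **Last check:** the final top picture shows both inserts flat inside their trays, with the bottle, timer and dish where they were and the gripper clear of everything.

**What did not go cleanly:**
- The second insert sat about 1.5° skewed in the grip, which gave about 5 N sideways on the pin. I corrected the yaw and re-centred before the final slide.
- Its sideways play came out at 5–6 mm, against 4 mm for a 23 mm bore and 10 mm for a 29 mm bore. I put the excess down to give in the grip.
- The first insert lay close to the photometer box, so I moved it into the open and regripped it before gauging.

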